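Tip the tall bracket over the stop bar onto its rest

ROBOT

A 6-joint arm with a two-finger parallel gripper is mounted at the origin on the work surface. World frame = base frame: x ahead of the robot, y to its left, z up, the work surface at z = 0. Lengths are in mm, angles in degrees, forces in N, time in s.
With the tool pointing down it reaches from about 300 to 850 mm from the base axis. Payload 4.2 kg.
Tool frame: the origin (TCP) lies midway between the tips of the shut fingers; the grasp point (between the pads) lies 19 mm behind it; z points along the fingers, y is the direction in which the jaws open and shut (so a half turn about z gives the same grasp; the last joint's range is limited). The gripper opens to 91 mm and grips with 3 to 60 N. Pads are 32 mm wide; open, the fingers measure 118 mm over their backs; the gripper's body (76 mm by 178 mm) begins 60 mm behind the grasp point.
Start: joints at [62.853, 18.312, 89.639, -0, 72.044, -1.146], TCP at [252.076, 516.82, 190.976] pointing down, gripper open.
Joint ranges: [-177.97, 177.97], [-48.28, 115.42], [12.27, 149.76], [-77.06, 257.06], [2.81, 150.46], [-146.56, 146.56]. Speed limits (degrees/s): [147.25, 147.25, 180, 180, 180, 180].

INTERFACE

Orientations are given as [roll, pitch, yaw] about the fixed x, y, z axes, in that order (R = Rz(yaw) Ry(pitch) Rx(roll)).
In Python, from workcell import env gives the robot as it stands.
- The arm moves only by the shell command python3 -m jog 'ROWS' [FORCE]. ROWS is JSON, a list of rows, each an object of numbers: "dx", "dy", "dz": the shift along the world's x, y, z in m; "wx", "wy", "wz": the turn, a rotation vector about the world's x, y, z in rad; "grip": the gripper's target within -1 to 1 (shut at 1, half-way at 0, fully open at -1). In form: [{"dx": .., "dy": .., "dz": .., "wx": .., "wy": .., "wz": .., "grip": ..}, ...]. A call has 1 to 10 rows; each row shifts and turns the commanded pose from where the row before left it; what a row does not reach is not made up. A row lasts 1/10 s, in which the tool goes at most 50 mm and 8.59 degrees, less where a joint would pass 70% of its speed; a pose out of reach is approached as far as the arm can. A call with a gripper value outside its range is refused whole. The fingers move at their own pace and stop on an object; FORCE is the grip in N (left out, the last holds). Time passes only in rows, so rows that do not move let the fingers close. It gives the time, the measured TCP pose, the force and the opening at its end, in the units of the state.
- env.state(): the state, without advancing time (a new reading comes with each control period).
- env.grab_frame(name): name is "scene" or "side" or "wrist"; returns the picture (384x512x3 uint8, red, green, blue); there is no depth.
- env.get_calibration(name): a dict with "fx", "fy", "cx", "cy" (pixels), "k1" (the pictures are not rectified: a ray, as slopes to the right and down, at radius r is drawn at 1 + k1 r^2 times it, then the intrinsics apply), "R" (3x3) and "t" (3): a world point X has camera coordinates R X + t. Camera axes: x right, y down, z forward; pixel columns grow to the right and rows downward; lengths in mm; the calibration is good to about 2 mm. A picture is of the moment at which its call begins: read the wrist's pose just before it. get_calibration takes no time and is no camera call; for the wrist camera it gives the pose at the moment of the call.
- env.job_done(): hands the job in, once; it reports no verdict.
The state is a dict: "time_s": time; "qpos": joint angles; "qvel": joint speeds; "effort": joint torques, N m; "ee_pos": TCP position; "ee_rot": TCP orientation; "force": force on the tool from outside, world axes, zero at the start; "torque": the same for the moment, N m; "gripper_width": finger opening in mm.
Only numpy, scipy, OpenCV 4.12 (cv2) and the standard library are available. Lean on these libraries where they do the work, as an engineer would, in place of code of your own. Each camera call takes 0.05 s, during which the arm holds its last target. There are 200 camera calls.

TASK

Without lifting it off the bench, push the tall steel bracket with your fingertips up to the jig's low stop bar and tip it over the bar onto its side, so that its tube lies level on the rest between the two cheeks, the foot plate on edge and pushed home against the stop bar. Ease it down all the way with a finger so that it lands gently: it must not fall over, nor drop back upright. Leave the other things on the bench where they are.

Things in the scene. Friction and masses are not known exactly. Their poses are not given: they have to be found in the camera images.
- bracket: Loose tall steel bracket, 0.6 to 0.85 kg: foot plate 120 x 80 x 6 mm, square tube 25 x 25 x 200 mm upright on it. Origin under the plate, below the tube's axis; z up the tube, x to the plate's short toe. Plate edges: toe 32.5 mm (+x), heel 87.5 mm (-x), sides 40 mm; so 20 mm of plate shows in front of the tube, 75 mm behind. Starts upright, toe to the stop bar, 10 to 35 mm short of it.
- toe (a point): Middle of the lower toe edge of the bracket's foot plate, 32.5 mm along x from the bracket's origin. The bracket is turned over this edge. Its centre of mass lies about 50 mm behind this edge and 44 mm up: turned over its toe by less than about 48 degrees it leans back, beyond that it falls forward by itself. On the bare bench it can slide back from the stop bar while it is eased down.
- tube_end (a point): Centre of the tube's upper end, 206 mm above the underside of the foot plate. When done it is about 200 mm along x in the jig's frame and 32 mm above the bench.
- jig: Welding jig fixed to the bench: low steel stop bar and, beyond it, a rest block, joined by a thin strap (4 mm high). Origin on the bench, middle of the stop bar's near face (the bracket's side); x points from stop bar to rest, the way to tip; z up. Stop bar x 0 to 15 mm, 110 mm long, 12 mm high. When done the foot plate stands on its toe edge, heel 120 mm up, its tube side on the near face.
- rest (a point): Middle of the rest block's top, 20 mm above the bench, 145 mm along x from the jig's origin. The block is 40 mm along x and 90 mm wide, with two cheeks 16 mm higher, 66 mm apart; the tube lies between them, its upper side then 45 mm above the bench.
- sprocket: Bystander: bicycle sprocket lying flat, 118 mm across, 5 mm thick. Origin at the middle of its underside.
- offcut: Bystander: short piece of square tube standing up, 40 x 40 x 55 mm. Origin at the middle of its underside.
- tin: Bystander: open steel tin, 72 mm across, 60 mm high. Origin at the middle of its underside.
- spray: Bystander: closed grey can standing up, 60 mm across, 180 mm high. Origin at the middle of its underside.
- hammer: Bystander: hammer lying flat, its handle along its own x. Origin at the middle of its underside.
- brush: Bystander: brush lying flat along its own x. Origin at the middle of its underside.
- magnet: Bystander: grey triangular welding magnet lying flat, about 70 x 60 mm, 14 mm thick. Origin near its middle, on its underside.

How it is judged (in metres and radians):
At the end, for the whole second after the job is handed in: Bracket still on its side: tube on the rest, within 0.08 rad of level and 0.12 rad of the jig's x, its end within 25 mm of the centre line; toe edge down on the bench within 30 mm of it, foot plate within 6 mm of the stop bar; bystanders within 20 mm of where they began (angle between bracket's own z axis and vertical between 1.49 and 1.65 rad and angle between the z axis of bracket and the x axis of jig, either way round below 0.12 rad and x of tube_end in the frame of jig above 0.17 m and y of tube_end in the frame of jig between -0.025 and 0.025 m and height (world z) of tube_end between 0.027 and 0.039 m and x of toe in the frame of jig between -0.012 and 0.004 m and height (world z) of toe below 0.006 m and y of toe in the frame of jig between -0.03 and 0.03 m and linear speed of bracket below 0.02 m/s and angular speed of bracket below 0.1 rad/s and distance of each of sprocket, offcut, tin, spray, hammer, brush, magnet from where it was at the start of the episode below 0.02 m); the robot touches nothing.
It fails at once if the bracket falls, drops or is knocked (it turns faster than 2.5 rad/s) (angular speed of bracket above 2.5 rad/s).
It fails at once if the bracket is lifted (its toe edge rises more than 20 mm off the bench) (height (world z) of toe above 0.02 m).
It fails at once if another thing on the bench is pushed more than 30 mm or knocked over (distance of any of sprocket, offcut, tin, spray, hammer, brush, magnet from where it was at the start of the episode above 0.03 m or angle between any of sprocket, offcut, tin, spray, hammer, brush, magnet's own z axis and vertical above 0.5 rad).
It also fails if it takes over 67 s, if anything falls off the work surface, if the arm or the gripper's body presses on something with over 40 N, if the wrist force passes 120 N, or if a joint passes its speed limit or range.

## Working session

There is one attempt and no reset: what is moved stays moved. The work goes in short steps, Python scripts to look and compute and a shell command to move; the robot and the scene stay as the last step left them, time stands still between calls to the robot, and variables do not carry over. Pictures are saved under pics/ and viewed, about 8 in all and at most 12, crops included, and the job is handed in when it is done.

```bash
ls; mkdir -p pics; python3 - <<'E'
from workcell import env
import cv2,numpy as np
s=env.state();print(s)
for n in("scene","side"):
    im=env.grab_frame(n);cv2.imwrite(f"pics/{n}0.png",cv2.resize(im[:,:,::-1],(800,600)))
    np.save(f"pics/{n}0.npy",im)
    c=env.get_calibration(n);print(n,c)
E
```

```text
pics
{'time_s': 0.0, 'qpos': array([ 6.28532586e+01,  1.83512073e+01,  8.97070217e+01,  2.38018655e-03,
        7.20440126e+01, -1.14586618e+00]), 'qvel': array([-0.02927242, -0.05301681,  0.06389364,  0.04222011, -0.00703151,
        0.04580169]), 'effort': array([-4.51095202e-04, -4.12480116e+01, -2.31975496e+01,  7.29323085e-02,
        4.56687680e-02, -1.24244866e-04]), 'ee_pos': array([251.80461978, 516.31645769, 190.1205014 ]), 'ee_rot': array([-1.79897824e+02, -4.30709820e-03,  1.53998385e+02]), 'force': array([-0.3208762 ,  0.0940039 ,  0.94044304]), 'torque': array([-0.0607209 , -0.00336965, -0.02865048]), 'gripper_width': 90.8551046285739}
scene {'fx': 466.35880187013856, 'fy': 466.35880187013856, 'cx': 257.1274056528138, 'cy': 198.3895974162323, 'k1': -0.0137791227933755, 'R': array([[-0.41780098,  0.90839904, -0.01592226],
       [ 0.74017055,  0.33015996, -0.58578321],
       [-0.52686801, -0.25652599, -0.81031137]]), 't': array([ 252.1363634 , -346.60628891, 1710.13751103])}
side {'fx': 424.8964897178836, 'fy': 424.8964897178836, 'cx': 258.9743215733032, 'cy': 189.62534667770785, 'k1': -0.16059350227447555, 'R': array([[ 0.86491622, -0.50180737,  0.01045401],
       [-0.38022446, -0.66866762, -0.63899372],
       [ 0.32764201,  0.54870116, -0.76914091]]), 't': array([-494.18425171,  304.04983583, 1301.26700137])}
```

View pics/scene0.png

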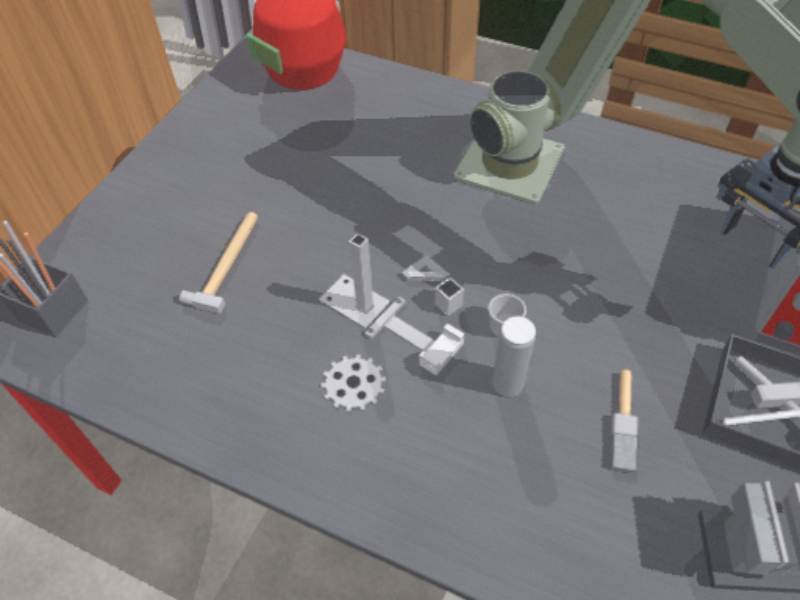

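View pics/side0.png

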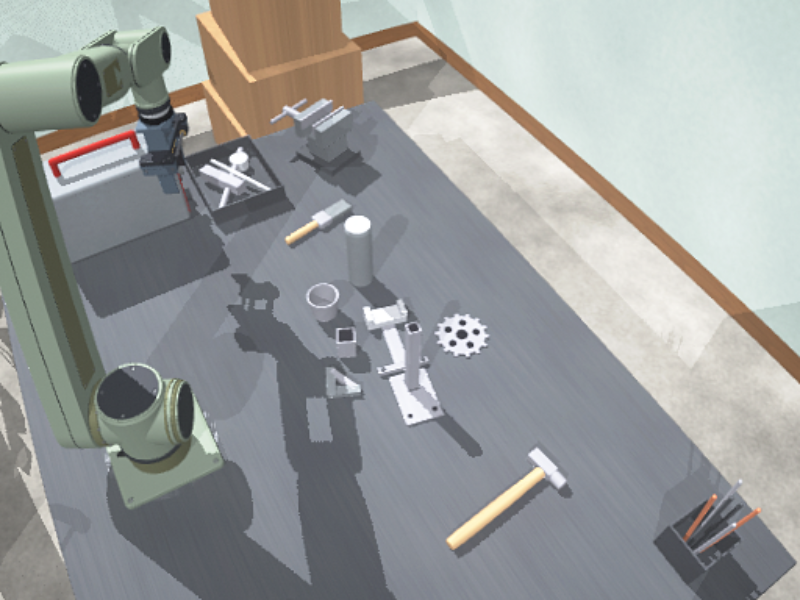

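The pictures show the bracket with its foot at about (365,310) in scene and (412,390) in side. The jig runs from the stop bar at (385,317) to the rest at (440,347) in scene. The spray can is beyond the rest, and the magnet, offcut and tin are on the robot's side. I'll make one enlarged composite for exact corners.

```bash
cat > h.py <<'E'
import numpy as np,cv2
from workcell import env
def ray(c,u,v):
    K=np.array([[c['fx'],0,c['cx']],[0,c['fy'],c['cy']],[0,0,1]])
    # model: drawn = slope*(1+k1 r^2)  -> OpenCV with k1
    p=cv2.undistortPoints(np.array([[[u,v]]],float),K,np.array([c['k1'],0,0,0.]))[0,0]
    R=np.array(c['R']);d=R.T@np.array([p[0],p[1],1]);o=-R.T@np.array(c['t'])
    return o,d
def plane(c,u,v,z=0):
    o,d=ray(c,u,v);return o+d*(z-o[2])/d[2]
def proj(c,X):
    x=np.array(c['R'])@np.array(X,float)+c['t'];a=x[:2]/x[2];a=a*(1+c['k1']*(a@a))
    return np.array([c['fx']*a[0]+c['cx'],c['fy']*a[1]+c['cy']])
def two(c1,p1,c2,p2):
    o1,d1=ray(c1,*p1);o2,d2=ray(c2,*p2)
    s=np.linalg.lstsq(np.c_[d1,-d2],o2-o1,rcond=None)[0]
    a=o1+d1*s[0];b=o2+d2*s[1];return (a+b)/2,np.linalg.norm(a-b)
E
python3 - <<'E'
from h import *
a=np.load('pics/scene0.npy')[140:260,195:355];b=np.load('pics/side0.npy')[185:280,195:321]
A=cv2.resize(a[:,:,::-1],None,fx=5,fy=5,interpolation=cv2.INTER_CUBIC)
B=cv2.resize(b[:,:,::-1],None,fx=6,fy=6,interpolation=cv2.INTER_CUBIC)
cv2.imwrite('pics/a.png',A);cv2.imwrite('pics/b.png',B);print(A.shape,B.shape)
E
```

```text
(600, 800, 3) (570, 756, 3)
```

View pics/a.png

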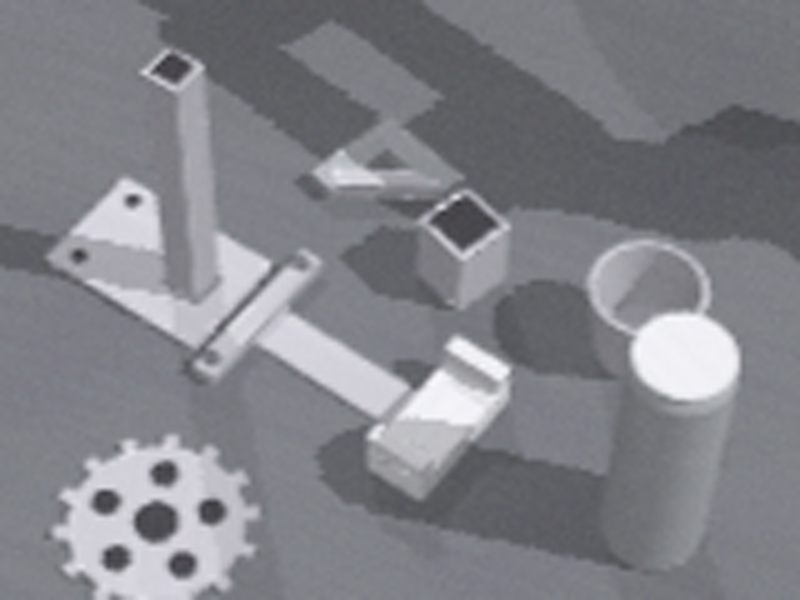

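View pics/b.png

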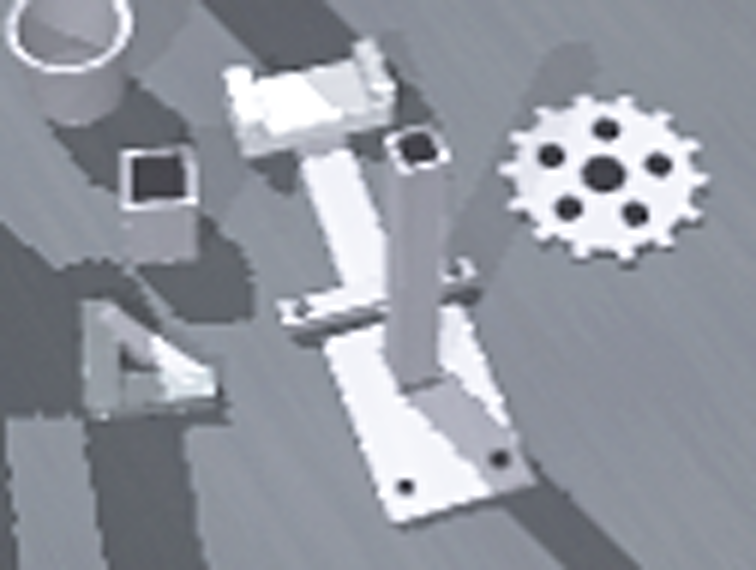

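```bash
python3 - <<'E'
from h import *
np.set_printoptions(precision=1,suppress=True)
cs=env.get_calibration('scene');cd=env.get_calibration('side')
S=lambda u,v:(195+(u+.5)/5-.5,140+(v+.5)/5-.5)
D=lambda u,v:(195+(u+.5)/6-.5,185+(v+.5)/6-.5)
print('tubetop',two(cs,S(174,69),cd,D(418,149)))
for n,l in dict(bar=[(303,248),(323,260),(213,375),(190,365),(300,262),(209,358)]).items():
    for p in l: print(n,'S',plane(cs,*S(*p),12))
for p in [(300,313),(463,272)]: print('bolt D',plane(cd,*D(*p),12))
for p in [(125,180),(47,258),(270,262),(200,348),(132,201),(79,256)]: print('plate S',plane(cs,*S(*p),6))
for p in [(393,515),(533,478),(325,345),(468,308),(405,486),(500,458)]: print('plate D',plane(cd,*D(*p),6))
for p in [(404,380),(382,415),(290,313),(262,345)]: print('strap S',plane(cs,*S(*p),4))
for p in [(303,158),(350,150),(345,292),(388,280)]: print('strap D',plane(cd,*D(*p),4))
for p in [(455,338),(510,372)]:print('cheek S',plane(cs,*S(*p),36))
for p in [(235,70),(370,42)]:print('cheek D',plane(cd,*D(*p),36))
print('sprocket',plane(cs,*S(155,522),5),'spray top',plane(cs,*S(685,357),180),'offcut',plane(cs,*S(465,222),55),'tin',plane(cs,*S(650,290),60))
for p in [(85,300),(90,420),(215,390)]:print('magnet D',plane(cd,*D(*p),10))
E
```

```text
tubetop (array([ 515.9, -122.1,  205.9]), np.float64(0.15715220933001248))
bar S [469.1 -68.3  12. ]
bar S [472.5 -52.9  12. ]
bar S [578.9 -77.7  12. ]
bar S [578.  -93.7  12. ]
bar S [479.8 -65.4  12. ]
bar S [568.7 -85.4  12. ]
bolt D [478.6 -63.9  12. ]
bolt D [571.6 -85.3  12. ]
plate S [ 461.9 -199.     6. ]
plate S [ 538.2 -215.2    6. ]
plate S [483.6 -84.7   6. ]
plate S [560.7 -95.9   6. ]
plate S [ 475.5 -186.9    6. ]
plate S [ 528.6 -197.3    6. ]
plate D [ 461.3 -196.6    6. ]
plate D [ 537.5 -214.5    6. ]
plate D [482.3 -85.8   6. ]
plate D [ 563.7 -104.1    6. ]
plate D [ 475.7 -184.6    6. ]
plate D [ 528.6 -195.2    6. ]
strap S [530.   27.5   4. ]
strap S [558.7  25.5   4. ]
strap S [512.9 -57.1   4. ]
strap S [541.9 -62.6   4. ]
strap D [535.   34.7   4. ]
strap D [561.9  26.2   4. ]
strap D [509.9 -59.4   4. ]
strap D [535.  -64.4   4. ]
cheek S [509.5  51.5  36. ]
cheek S [518.9  90.7  36. ]
cheek D [520.4  89.6  36. ]
cheek D [599.7  68.9  36. ]
sprocket [681.7 -65.5   5. ] spray top [566.1 199.6 180. ] offcut [439.7  28.3  55. ] tin [445.8 149.7  60. ]
magnet D [378.8   4.1  10. ]
magnet D [346.9 -67.3  10. ]
magnet D [414.7 -83.8  10. ]
```

Measurements:
- **Jig:** origin at about (523,-82), x heading about 77°.
- **Bracket:** about 78°, with a gap of about 9 mm and a lateral offset of about -3 mm.

Plan:
1. Push the heel edge square with two half-open fingertips until the toe is home.
2. Guide the tube end lightly between the fingertips along the arc around the toe. That controls it both before and after the balance point.

First I'll rise and travel to behind the heel.

```bash
python3 -m jog '[{"dz":0.035,"grip":0},{"dz":0.035},{"dx":0.0117,"dy":-0.038,"wz":-0.067},{"dx":0.0117,"dy":-0.038,"wz":-0.067},{"dx":0.0117,"dy":-0.038,"wz":-0.067},{"dx":0.0117,"dy":-0.038,"wz":-0.067},{"dx":0.0117,"dy":-0.038,"wz":-0.067},{"dx":0.0117,"dy":-0.038,"wz":-0.067},{"dx":0.0117,"dy":-0.038,"wz":-0.067},{"dx":0.0117,"dy":-0.038,"wz":-0.067}]' 10
python3 -m jog '[{"dx":0.0117,"dy":-0.038,"wz":-0.067},{"dx":0.0117,"dy":-0.038,"wz":-0.067},{"dx":0.0117,"dy":-0.038,"wz":-0.067},{"dx":0.0117,"dy":-0.038,"wz":-0.067},{"dx":0.0117,"dy":-0.038,"wz":-0.067},{"dx":0.0117,"dy":-0.038,"wz":-0.067},{"dx":0.0117,"dy":-0.038,"wz":-0.067},{"dx":0.0117,"dy":-0.038,"wz":-0.067},{"dx":0.0117,"dy":-0.038,"wz":-0.067},{"dx":0.0117,"dy":-0.038,"wz":-0.067}]'
python3 -m jog '[{"dx":0.0117,"dy":-0.038,"wz":-0.067},{"dx":0.0117,"dy":-0.038,"wz":-0.067},{},{},{}]'
python3 - <<'E'
from h import *
cs=env.get_calibration('scene')
for p in [(250,218),(205,300),(185,298),(222,307)]: print('hammer',plane(cs,p[0]*.64,p[1]*.64,15))
E
```

```text
hammer [ 410.4086337  -455.33828368   15.        ]
hammer [ 640.18589512 -419.77303573   15.        ]
hammer [ 652.52274098 -459.85407329   15.        ]
hammer [ 640.96618986 -378.61617284   15.        ]invalid input
invalid input
invalid input
```

The rows need all their keys, so I'll retype them in full.

```bash
python3 -m jog '[{"dx":0,"dy":0,"dz":0.035,"wx":0,"wy":0,"wz":0,"grip":0},{"dx":0,"dy":0,"dz":0.035,"wx":0,"wy":0,"wz":0,"grip":0},{"dx":0.0117,"dy":-0.038,"dz":0,"wx":0,"wy":0,"wz":-0.067,"grip":0},{"dx":0.0117,"dy":-0.038,"dz":0,"wx":0,"wy":0,"wz":-0.067,"grip":0}]' 10
```

```text
time_s: 0.5
ee_pos: [275.7, 440.8, 261.4]
ee_rot: [179.9, 0.0, 146.3]
force: [0.8, -0.3, 0.5]
gripper_width: 62.1
```

```bash
python3 -m jog '[{"dx":0.0117,"dy":-0.038,"dz":0,"wx":0,"wy":0,"wz":-0.067,"grip":0},{"dx":0.0117,"dy":-0.038,"dz":0,"wx":0,"wy":0,"wz":-0.067,"grip":0},{"dx":0.0117,"dy":-0.038,"dz":0,"wx":0,"wy":0,"wz":-0.067,"grip":0},{"dx":0.0117,"dy":-0.038,"dz":0,"wx":0,"wy":0,"wz":-0.067,"grip":0},{"dx":0.0117,"dy":-0.038,"dz":0,"wx":0,"wy":0,"wz":-0.067,"grip":0},{"dx":0.0117,"dy":-0.038,"dz":0,"wx":0,"wy":0,"wz":-0.067,"grip":0},{"dx":0.0117,"dy":-0.038,"dz":0,"wx":0,"wy":0,"wz":-0.067,"grip":0},{"dx":0.0117,"dy":-0.038,"dz":0,"wx":0,"wy":0,"wz":-0.067,"grip":0},{"dx":0.0117,"dy":-0.038,"dz":0,"wx":0,"wy":0,"wz":-0.067,"grip":0}]'
python3 -m jog '[{"dx":0.0117,"dy":-0.038,"dz":0,"wx":0,"wy":0,"wz":-0.067,"grip":0},{"dx":0.0117,"dy":-0.038,"dz":0,"wx":0,"wy":0,"wz":-0.067,"grip":0},{"dx":0.0117,"dy":-0.038,"dz":0,"wx":0,"wy":0,"wz":-0.067,"grip":0},{"dx":0.0117,"dy":-0.038,"dz":0,"wx":0,"wy":0,"wz":-0.067,"grip":0},{"dx":0.0117,"dy":-0.038,"dz":0,"wx":0,"wy":0,"wz":-0.067,"grip":0},{"dx":0.0117,"dy":-0.038,"dz":0,"wx":0,"wy":0,"wz":-0.067,"grip":0},{"dx":0.0117,"dy":-0.038,"dz":0,"wx":0,"wy":0,"wz":-0.067,"grip":0},{"dx":0.0117,"dy":-0.038,"dz":0,"wx":0,"wy":0,"wz":-0.067,"grip":0},{"dx":0.0117,"dy":-0.038,"dz":0,"wx":0,"wy":0,"wz":-0.067,"grip":0},{"dx":0,"dy":0,"dz":0,"wx":0,"wy":0,"wz":0,"grip":0}]'
```

```text
time_s: 1.4
ee_pos: [380.7, 97.2, 260.8]
ee_rot: [-180.0, -0.0, 111.6]
force: [0.1, -0.2, 0.5]
gripper_width: 45.6
time_s: 2.4
ee_pos: [486.8, -247.2, 259.6]
ee_rot: [-180.0, 0.1, 76.9]
force: [-0.5, 1.4, -0.3]
gripper_width: 45.6
```

```bash
python3 -m jog '[{"dx":0,"dy":0,"dz":-0.04,"wx":0,"wy":0,"wz":0,"grip":0},{"dx":0,"dy":0,"dz":-0.05,"wx":0,"wy":0,"wz":0,"grip":0},{"dx":0,"dy":0,"dz":-0.05,"wx":0,"wy":0,"wz":0,"grip":0},{"dx":0,"dy":0,"dz":-0.05,"wx":0,"wy":0,"wz":0,"grip":0},{"dx":0,"dy":0,"dz":-0.03,"wx":0,"wy":0,"wz":0,"grip":0},{"dx":0,"dy":0,"dz":-0.02,"wx":0,"wy":0,"wz":0,"grip":0},{"dx":0,"dy":0,"dz":-0.01,"wx":0,"wy":0,"wz":0,"grip":0},{"dx":0,"dy":0,"dz":-0.003,"wx":0,"wy":0,"wz":0,"grip":0},{"dx":0,"dy":0,"dz":0,"wx":0,"wy":0,"wz":0,"grip":0},{"dx":0,"dy":0,"dz":0,"wx":0,"wy":0,"wz":0,"grip":0}]'
```

```text
time_s: 3.4
ee_pos: [487.0, -243.5, 9.2]
ee_rot: [179.9, 0.0, 77.2]
force: [0.6, -0.1, -0.3]
gripper_width: 45.4
```

```bash
python3 -m jog '[{"dx":0,"dy":0,"dz":-0.006,"wx":0,"wy":0,"wz":0,"grip":0},{"dx":0.0011,"dy":0.0049,"dz":0,"wx":0,"wy":0,"wz":0,"grip":0},{"dx":0.0011,"dy":0.0049,"dz":0,"wx":0,"wy":0,"wz":0,"grip":0},{"dx":0.0011,"dy":0.0049,"dz":0,"wx":0,"wy":0,"wz":0,"grip":0},{"dx":0.0004,"dy":0.002,"dz":0,"wx":0,"wy":0,"wz":0,"grip":0},{"dx":0.0004,"dy":0.002,"dz":0,"wx":0,"wy":0,"wz":0,"grip":0},{"dx":0,"dy":0,"dz":0,"wx":0,"wy":0,"wz":0,"grip":0}]'
python3 -m jog '[{"dx":0.0004,"dy":0.002,"dz":0,"wx":0,"wy":0,"wz":0,"grip":0},{"dx":0.0004,"dy":0.002,"dz":0,"wx":0,"wy":0,"wz":0,"grip":0},{"dx":0,"dy":0,"dz":0,"wx":0,"wy":0,"wz":0,"grip":0}]'
python3 -m jog '[{"dx":0.0004,"dy":0.002,"dz":0,"wx":0,"wy":0,"wz":0,"grip":0},{"dx":0.0004,"dy":0.002,"dz":0,"wx":0,"wy":0,"wz":0,"grip":0},{"dx":0,"dy":0,"dz":0,"wx":0,"wy":0,"wz":0,"grip":0}]'
```

```text
time_s: 4.1
ee_pos: [490.3, -224.2, 2.0]
ee_rot: [180.0, 0.0, 77.2]
force: [-0.8, -0.1, 1.2]
gripper_width: 45.3
time_s: 4.4
ee_pos: [490.9, -220.3, 1.9]
ee_rot: [-180.0, -0.0, 77.2]
force: [-0.0, -0.4, 0.6]
gripper_width: 45.8
time_s: 4.7
ee_pos: [491.8, -216.2, 2.0]
ee_rot: [180.0, -0.0, 77.2]
force: [-0.4, 0.8, 0.5]
gripper_width: 45.6
```

```bash
python3 -m jog '[{"dx":0.0004,"dy":0.002,"dz":0,"wx":0,"wy":0,"wz":0,"grip":0},{"dx":0.0004,"dy":0.002,"dz":0,"wx":0,"wy":0,"wz":0,"grip":0},{"dx":0,"dy":0,"dz":0,"wx":0,"wy":0,"wz":0,"grip":0}]'
python3 - <<'E'
from h import *
c=env.get_calibration('side')
im=env.grab_frame('side')[185:280,195:321]
cv2.imwrite('pics/b2.png',cv2.resize(im[:,:,::-1],None,fx=6,fy=6,interpolation=cv2.INTER_CUBIC))
E
```

```text
time_s: 5.0
ee_pos: [492.6, -212.2, 2.0]
ee_rot: [180.0, -0.0, 77.2]
force: [-0.2, 0.2, -0.0]
gripper_width: 45.6
```

View pics/b2.png

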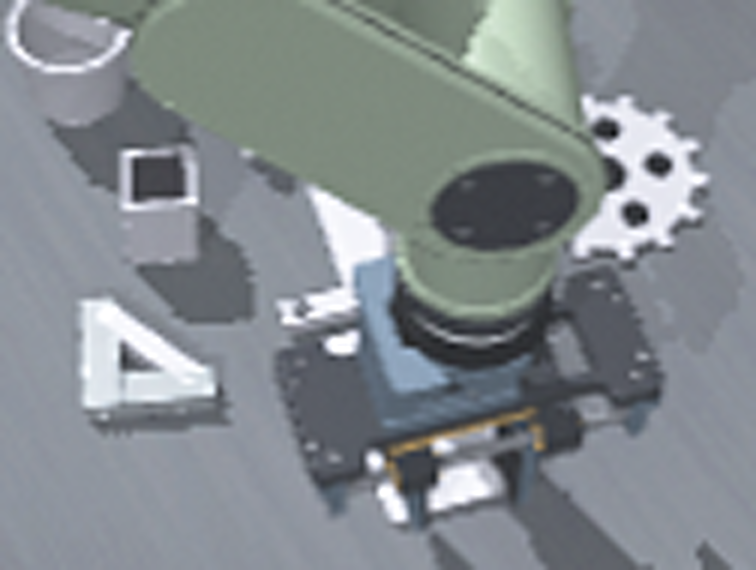

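The fingertips are at the heel edge (tips near (415,515) and (520,495)) with no force yet, so the tips are slimmer than I assumed. I'll keep pushing.

```bash
for i in 1; do python3 -m jog '[{"dx":0.0004,"dy":0.002,"dz":0,"wx":0,"wy":0,"wz":0,"grip":0},{"dx":0.0004,"dy":0.002,"dz":0,"wx":0,"wy":0,"wz":0,"grip":0},{"dx":0,"dy":0,"dz":0,"wx":0,"wy":0,"wz":0,"grip":0}]'; done
python3 -m jog '[{"dx":0.0004,"dy":0.002,"dz":0,"wx":0,"wy":0,"wz":0,"grip":0},{"dx":0.0004,"dy":0.002,"dz":0,"wx":0,"wy":0,"wz":0,"grip":0},{"dx":0,"dy":0,"dz":0,"wx":0,"wy":0,"wz":0,"grip":0}]'
python3 -m jog '[{"dx":0.0004,"dy":0.002,"dz":0,"wx":0,"wy":0,"wz":0,"grip":0},{"dx":0,"dy":0,"dz":0,"wx":0,"wy":0,"wz":0,"grip":0}]'
```

```text
time_s: 5.35
ee_pos: [493.4, -208.2, 2.0]
ee_rot: [180.0, -0.0, 77.2]
force: [-0.2, -0.5, 0.6]
gripper_width: 45.5
time_s: 5.65
ee_pos: [494.2, -204.2, 2.0]
ee_rot: [180.0, -0.0, 77.2]
force: [0.2, 0.5, -0.3]
gripper_width: 45.7
time_s: 5.85
ee_pos: [494.6, -202.3, 2.0]
ee_rot: [180.0, -0.0, 77.2]
force: [-0.4, 0.3, 0.1]
gripper_width: 45.6
```

```bash

python3 -m jog '[{"dx":0.0004,"dy":0.002,"dz":0,"wx":0,"wy":0,"wz":0,"grip":0},{"dx":0.0004,"dy":0.002,"dz":0,"wx":0,"wy":0,"wz":0,"grip":0},{"dx":0,"dy":0,"dz":0,"wx":0,"wy":0,"wz":0,"grip":0}]'
python3 -m jog '[{"dx":0.0004,"dy":0.002,"dz":0,"wx":0,"wy":0,"wz":0,"grip":0},{"dx":0,"dy":0,"dz":0,"wx":0,"wy":0,"wz":0,"grip":0}]'
python3 -c "
from h import *
im=env.grab_frame('wrist');cv2.imwrite('pics/w1.png',cv2.resize(im[:,:,::-1],(640,480)))"
```

```text
time_s: 6.15
ee_pos: [495.4, -198.2, 2.0]
ee_rot: [-180.0, -0.0, 77.2]
force: [0.3, 0.4, -0.4]
gripper_width: 45.6
time_s: 6.35
ee_pos: [495.8, -196.3, 2.0]
ee_rot: [180.0, -0.0, 77.2]
force: [-0.1, 0.4, 0.3]
gripper_width: 45.5
```

View pics/w1.png

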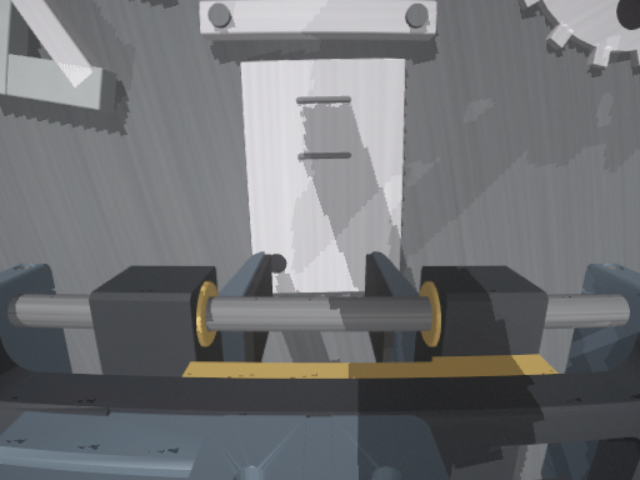

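```bash
python3 - <<'E'
from h import *
np.set_printoptions(precision=1,suppress=True)
c=env.get_calibration('wrist');s=env.state();print(s['ee_pos'],'cam',-np.array(c['R']).T@c['t'])
f=.8
for p,z in [((242,61),6),((405,59),6),((305,293),6),((350,292),6),((278,263),6),((202,33),12),((437,33),12),((220,14),12),((416,14),12),((300,155),6),((350,155),6),((299,100),206),((350,100),206),((265,255),0),((372,252),0)]:
    X=plane(c,(p[0]+.5)*f-.5,(p[1]+.5)*f-.5,z);d=X[:2]-[523,-82.3];print(p,z,X,'jig',.225*d[0]+.974*d[1],-.974*d[0]+.225*d[1])
t=s['ee_pos'];print(proj(c,[t[0],t[1],0])/f, proj(c,[t[0],t[1],60])/f)
E
```

```text
[ 495.8 -196.4    2. ] cam [ 511.6 -129.7  195.8]
(242, 61) 6 [484.3 -82.8   6. ] jig -9.142968589212568 37.571663198417546
(405, 59) 6 [561.4 -99.2   6. ] jig -7.7874434491452895 -41.19819899706871
(305, 293) 6 [ 486.7 -206.     6. ] jig -128.67283999465147 7.491418073140249
(350, 292) 6 [ 511.1 -210.9    6. ] jig -127.97348396792488 -17.39044257768898
(278, 263) 6 [ 476.5 -185.8    6. ] jig -111.31123775759104 22.03456781705015
(202, 33) 12 [470.1 -67.7  12. ] jig 2.2931107586038877 54.77405865154058
(437, 33) 12 [576.7 -91.8  12. ] jig 2.8161221335007234 -54.398738129036765
(220, 14) 12 [480.5 -61.8  12. ] jig 10.44757732864799 46.027313509741845
(416, 14) 12 [568.5 -81.7  12. ] jig 10.847126803551024 -44.169916483038605
(300, 155) 6 [ 501.4 -132.8    6. ] jig -54.02339363105004 9.726414875594042
(350, 155) 6 [ 526.  -138.3    6. ] jig -53.89190751101917 -15.529412145012145
(299, 100) 206 [ 511.8 -131.   206. ] jig -49.943532351253445 -0.04494833224391215
(350, 100) 206 [ 510.5 -130.7  206. ] jig -49.950916711354346 1.3070617737768302
(265, 255) 0 [ 469.4 -181.5    0. ] jig -108.66187269651506 29.849434037253125
(372, 252) 0 [ 527.8 -192.9    0. ] jig -106.64233684312434 -29.53744289317084
[317.  269.8] [316.5 319. ]
```

The wrist view shows that the bracket has not moved: its heel is still at jig x≈-128. The tips slid over the plate, so the true tip height is above 6 mm despite z=2. The jig's near face sits at about +2.5 in my frame, which makes the gap about 11 mm. I'll back off, feel for the bench and push again.

```bash

python3 -m jog '[{"dx":-0.002,"dy":-0.01,"dz":0,"wx":0,"wy":0,"wz":0,"grip":0},{"dx":-0.0023,"dy":-0.01,"dz":0,"wx":0,"wy":0,"wz":0,"grip":0},{"dx":-0.0023,"dy":-0.01,"dz":0,"wx":0,"wy":0,"wz":0,"grip":0},{"dx":0,"dy":0,"dz":0,"wx":0,"wy":0,"wz":0,"grip":0},{"dx":0,"dy":0,"dz":-0.002,"wx":0,"wy":0,"wz":0,"grip":0},{"dx":0,"dy":0,"dz":0,"wx":0,"wy":0,"wz":0,"grip":0}]'
python3 -m jog '[{"dx":0,"dy":0,"dz":-0.001,"wx":0,"wy":0,"wz":0,"grip":0},{"dx":0,"dy":0,"dz":0,"wx":0,"wy":0,"wz":0,"grip":0}]'
python3 -m jog '[{"dx":0,"dy":0,"dz":-0.001,"wx":0,"wy":0,"wz":0,"grip":0},{"dx":0,"dy":0,"dz":0,"wx":0,"wy":0,"wz":0,"grip":0}]'
python3 - <<'E'
from h import *
im=env.grab_frame('wrist');cv2.imwrite('pics/w2.png',cv2.resize(im[200:320,150:362,::-1],None,fx=3.5,fy=3.5,interpolation=cv2.INTER_CUBIC))
E
```

```text
time_s: 7.0
ee_pos: [488.9, -226.3, -0.3]
ee_rot: [-180.0, -0.0, 77.2]
force: [0.4, -0.9, -0.0]
gripper_width: 45.9
time_s: 7.2
ee_pos: [489.1, -226.1, -1.2]
ee_rot: [-180.0, -0.0, 77.3]
force: [0.3, -0.1, 0.2]
gripper_width: 45.9
time_s: 7.4
ee_pos: [489.1, -226.3, -2.1]
ee_rot: [-180.0, -0.0, 77.2]
force: [0.4, 0.2, -0.1]
gripper_width: 45.3
```

View pics/w2.png

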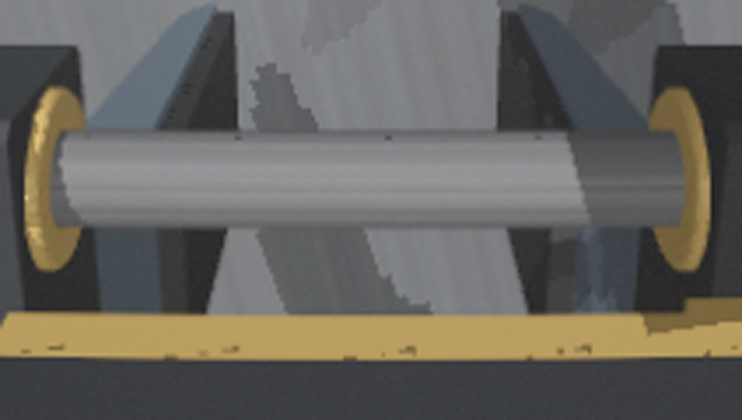

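The fingers are clear in the air at a reading of -2, so the z reading has a bias. I'll keep feeling downward.

```bash

python3 -m jog '[{"dx":0,"dy":0,"dz":-0.0015,"wx":0,"wy":0,"wz":0,"grip":0},{"dx":0,"dy":0,"dz":0,"wx":0,"wy":0,"wz":0,"grip":0}]'
python3 -m jog '[{"dx":0,"dy":0,"dz":-0.0015,"wx":0,"wy":0,"wz":0,"grip":0},{"dx":0,"dy":0,"dz":0,"wx":0,"wy":0,"wz":0,"grip":0}]'
python3 -m jog '[{"dx":0,"dy":0,"dz":-0.0015,"wx":0,"wy":0,"wz":0,"grip":0},{"dx":0,"dy":0,"dz":0,"wx":0,"wy":0,"wz":0,"grip":0}]'
```

```text
time_s: 7.65
ee_pos: [489.1, -226.4, -3.7]
ee_rot: [-180.0, -0.0, 77.2]
force: [0.5, 0.4, 0.3]
gripper_width: 45.6
time_s: 7.85
ee_pos: [489.0, -226.4, -5.2]
ee_rot: [-180.0, -0.0, 77.2]
force: [-0.2, 0.1, 0.9]
gripper_width: 45.7
time_s: 8.05
ee_pos: [489.1, -226.4, -6.7]
ee_rot: [-180.0, -0.0, 77.2]
force: [1.2, 0.3, 0.2]
gripper_width: 45.4
```

```bash

python3 -m jog '[{"dx":0,"dy":0,"dz":-0.0015,"wx":0,"wy":0,"wz":0,"grip":0},{"dx":0,"dy":0,"dz":0,"wx":0,"wy":0,"wz":0,"grip":0}]'
python3 -m jog '[{"dx":0,"dy":0,"dz":-0.0015,"wx":0,"wy":0,"wz":0,"grip":0},{"dx":0,"dy":0,"dz":0,"wx":0,"wy":0,"wz":0,"grip":0}]'
python3 - <<'E'
from h import *
# finger tip inner faces: column separation gives tip depth from the camera
c=env.get_calibration('wrist');s=env.state();t=s['ee_pos'];y=np.array([-.974,.225,0]);x=np.array([.225,.974,0])
for z in(0,10,20,30):
  for dx in(0,16):print(z,dx,[proj(c,np.array([t[0],t[1],z])+x*dx+y*q*22.8).round(1) for q in(1,-1)])
E
```

```text
time_s: 8.25
ee_pos: [489.0, -226.4, -8.2]
ee_rot: [-180.0, -0.0, 77.2]
force: [0.3, -0.1, -0.6]
gripper_width: 45.6
time_s: 8.45
ee_pos: [489.1, -226.4, -9.7]
ee_rot: [-180.0, -0.0, 77.2]
force: [0.4, 0.0, 0.3]
gripper_width: 45.5
0 0 [array([219.2, 221.5]), array([287.9, 221.8])]
0 16 [array([218.6, 198.3]), array([288.7, 198.6])]
10 0 [array([217.4, 227. ]), array([289.7, 227.3])]
10 16 [array([216.7, 202.7]), array([290.6, 203.1])]
20 0 [array([215.4, 233.2]), array([291.6, 233.5])]
20 16 [array([214.6, 207.7]), array([292.6, 208. ])]
30 0 [array([213.1, 240. ]), array([293.7, 240.4])]
30 16 [array([212.2, 213.2]), array([294.8, 213.6])]
```

From pixel separation, the tips sit about 15 mm above the reported TCP at this opening. They pull back as the jaws open. So I have about 4 mm more to lower.

```bash

python3 -m jog '[{"dx":0,"dy":0,"dz":-0.0015,"wx":0,"wy":0,"wz":0,"grip":0},{"dx":0,"dy":0,"dz":0,"wx":0,"wy":0,"wz":0,"grip":0}]'
python3 -m jog '[{"dx":0,"dy":0,"dz":-0.0015,"wx":0,"wy":0,"wz":0,"grip":0},{"dx":0,"dy":0,"dz":0,"wx":0,"wy":0,"wz":0,"grip":0}]'
python3 -m jog '[{"dx":0,"dy":0,"dz":-0.001,"wx":0,"wy":0,"wz":0,"grip":0},{"dx":0,"dy":0,"dz":0,"wx":0,"wy":0,"wz":0,"grip":0}]'
```

```text
time_s: 8.65
ee_pos: [489.0, -226.4, -11.2]
ee_rot: [-180.0, -0.0, 77.2]
force: [0.7, -0.3, -0.4]
gripper_width: 45.0
time_s: 8.85
ee_pos: [489.0, -226.4, -12.7]
ee_rot: [-180.0, -0.0, 77.2]
force: [0.5, 0.0, 0.4]
gripper_width: 45.6
time_s: 9.05
ee_pos: [489.1, -226.5, -13.6]
ee_rot: [-180.0, -0.0, 77.2]
force: [0.5, 0.6, 0.2]
gripper_width: 45.7
```

```bash

python3 -m jog '[{"dx":0,"dy":0,"dz":-0.001,"wx":0,"wy":0,"wz":0,"grip":0},{"dx":0,"dy":0,"dz":0,"wx":0,"wy":0,"wz":0,"grip":0}]'
python3 -m jog '[{"dx":0,"dy":0,"dz":-0.001,"wx":0,"wy":0,"wz":0,"grip":0},{"dx":0,"dy":0,"dz":0,"wx":0,"wy":0,"wz":0,"grip":0}]'
python3 -m jog '[{"dx":0,"dy":0,"dz":-0.001,"wx":0,"wy":0,"wz":0,"grip":0},{"dx":0,"dy":0,"dz":0,"wx":0,"wy":0,"wz":0,"grip":0}]'
```

```text
time_s: 9.25
ee_pos: [489.1, -226.5, -14.6]
ee_rot: [-180.0, -0.0, 77.2]
force: [-0.7, 0.1, 0.9]
gripper_width: 45.6
time_s: 9.45
ee_pos: [489.1, -226.4, -15.6]
ee_rot: [-180.0, -0.0, 77.2]
force: [0.2, 0.3, 1.0]
gripper_width: 46.0
time_s: 9.65
ee_pos: [489.1, -226.5, -16.6]
ee_rot: [-180.0, -0.0, 77.2]
force: [-1.1, -0.4, 0.1]
gripper_width: 45.8
```

```bash

python3 -m jog '[{"dx":0.0004,"dy":0.002,"dz":0,"wx":0,"wy":0,"wz":0,"grip":0},{"dx":0.0004,"dy":0.002,"dz":0,"wx":0,"wy":0,"wz":0,"grip":0},{"dx":0.0004,"dy":0.002,"dz":0,"wx":0,"wy":0,"wz":0,"grip":0},{"dx":0.0004,"dy":0.002,"dz":0,"wx":0,"wy":0,"wz":0,"grip":0}]'
python3 -m jog '[{"dx":0.0004,"dy":0.002,"dz":0,"wx":0,"wy":0,"wz":0,"grip":0},{"dx":0.0004,"dy":0.002,"dz":0,"wx":0,"wy":0,"wz":0,"grip":0}]'
python3 -m jog '[{"dx":0.0004,"dy":0.002,"dz":0,"wx":0,"wy":0,"wz":0,"grip":0},{"dx":0.0004,"dy":0.002,"dz":0,"wx":0,"wy":0,"wz":0,"grip":0}]'
python3 -m jog '[{"dx":0.0004,"dy":0.002,"dz":0,"wx":0,"wy":0,"wz":0,"grip":0}]'
```

```text
time_s: 10.05
ee_pos: [490.8, -218.2, -16.5]
ee_rot: [180.0, -0.0, 77.2]
force: [0.1, 0.0, 0.6]
gripper_width: 45.4
time_s: 10.25
ee_pos: [491.6, -214.3, -16.5]
ee_rot: [180.0, -0.0, 77.2]
force: [-0.5, 0.1, 0.0]
gripper_width: 45.6
time_s: 10.45
ee_pos: [492.4, -210.3, -16.5]
ee_rot: [180.0, 0.0, 77.2]
force: [0.9, 0.4, -1.0]
gripper_width: 46.0
time_s: 10.55
ee_pos: [492.8, -208.3, -16.5]
ee_rot: [180.0, 0.0, 77.2]
force: [0.7, -0.2, 0.0]
gripper_width: 45.5
```

```bash

python3 - <<'E'
from h import *
im=env.grab_frame('wrist');cv2.imwrite('pics/w3.png',cv2.resize(im[20:300,100:420,::-1],None,fx=2.1,fy=2.1,interpolation=cv2.INTER_CUBIC))
E
```

```text
(no output)
```

View pics/w3.png

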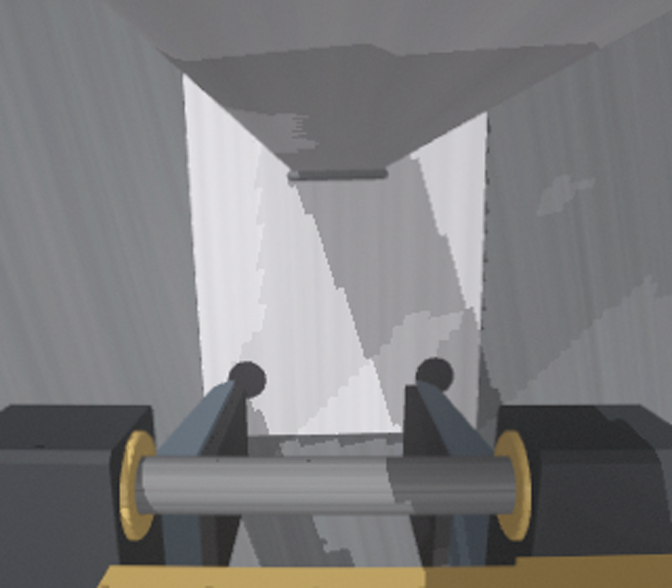

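```bash
python3 - <<'E'
from h import *
np.set_printoptions(precision=1,suppress=True)
c=env.get_calibration('wrist');s=env.state();t=s['ee_pos'];print(t,s['force'],s['torque'],c['fx'],c['k1'],'cam',-np.array(c['R']).T@c['t'])
for p,z in [((250,436),6),((400,434),6),((247,378),6),((434,375),6),((290,176),6),((387,173),6),((245,385),0),((405,385),0),((204,430),6),((483,375),6)]:
    X=plane(c,100+(p[0]+.5)/2.1-.5,20+(p[1]+.5)/2.1-.5,z);d=X[:2]-[523,-82.3];print(p,z,X,'jig',.225*d[0]+.974*d[1],-.974*d[0]+.225*d[1])
E
```

```text
[ 492.8 -208.1  -16.5] [0.9 0.3 0. ] [-0.   0.1  0. ] 294.6430359296551 -0.07111513150477841 cam [ 508.6 -141.5  177.3]
(250, 436) 6 [ 472.  -202.3    6. ] jig -128.39870408350757 22.651131150474736
(400, 434) 6 [ 515.4 -211.5    6. ] jig -127.55666855898458 -21.645908474056803
(247, 378) 6 [ 475.6 -184.9    6. ] jig -110.56286301845522 23.052172016609816
(434, 375) 6 [ 528.4 -195.9    6. ] jig -109.41684672795463 -30.82933903483635
(290, 176) 6 [ 500.8 -132.9    6. ] jig -54.29866785160985 10.19582162884253
(387, 173) 6 [ 526.3 -137.9    6. ] jig -53.37688160761384 -15.748144324010022
(245, 385) 0 [ 473.4 -188.4    0. ] jig -114.48710197254258 24.4920971301352
(405, 385) 0 [ 520.1 -198.9    0. ] jig -114.26087678455954 -23.376295781418673
(204, 430) 6 [ 459.2 -197.6    6. ] jig -126.61521025827665 36.220314274314966
(483, 375) 6 [ 542.3 -199.     6. ] jig -109.36509156694648 -45.059141063401775
```

The bracket is still unmoved. The tips measure about 25 mm behind the nominal TCP at this opening, so they are at z≈8. I'll back off, lower further and feel for contact.

```bash

python3 -m jog '[{"dx":-0.002,"dy":-0.01,"dz":0,"wx":0,"wy":0,"wz":0,"grip":0},{"dx":-0.0023,"dy":-0.01,"dz":0,"wx":0,"wy":0,"wz":0,"grip":0},{"dx":0,"dy":0,"dz":0,"wx":0,"wy":0,"wz":0,"grip":0},{"dx":0,"dy":0,"dz":-0.002,"wx":0,"wy":0,"wz":0,"grip":0},{"dx":0,"dy":0,"dz":-0.002,"wx":0,"wy":0,"wz":0,"grip":0},{"dx":0,"dy":0,"dz":0,"wx":0,"wy":0,"wz":0,"grip":0}]'
python3 -m jog '[{"dx":0,"dy":0,"dz":-0.0015,"wx":0,"wy":0,"wz":0,"grip":0},{"dx":0,"dy":0,"dz":0,"wx":0,"wy":0,"wz":0,"grip":0}]'
python3 -m jog '[{"dx":0,"dy":0,"dz":-0.001,"wx":0,"wy":0,"wz":0,"grip":0},{"dx":0,"dy":0,"dz":0,"wx":0,"wy":0,"wz":0,"grip":0}]'
python3 -m jog '[{"dx":0,"dy":0,"dz":-0.001,"wx":0,"wy":0,"wz":0,"grip":0},{"dx":0,"dy":0,"dz":0,"wx":0,"wy":0,"wz":0,"grip":0}]'
```

```text
time_s: 11.2
ee_pos: [488.1, -228.2, -20.9]
ee_rot: [-180.0, -0.0, 77.2]
force: [0.1, -0.2, -0.6]
gripper_width: 45.5
time_s: 11.4
ee_pos: [488.4, -228.3, -22.2]
ee_rot: [-180.0, -0.0, 77.2]
force: [-0.5, 0.1, -0.2]
gripper_width: 45.8
time_s: 11.6
ee_pos: [488.6, -228.4, -22.7]
ee_rot: [180.0, -0.0, 77.2]
force: [-0.7, 0.3, 2.5]
gripper_width: 45.8
time_s: 11.8
ee_pos: [488.6, -228.4, -22.7]
ee_rot: [180.0, 0.0, 77.2]
force: [-1.9, 1.6, 10.4]
gripper_width: 45.4
```

The tips touch the bench at a reading of -22.7, and the force sensor works. I'll raise 2.5 mm and push.

```bash

python3 -m jog '[{"dx":0,"dy":0,"dz":0.0025,"wx":0,"wy":0,"wz":0,"grip":0},{"dx":0.0004,"dy":0.002,"dz":0,"wx":0,"wy":0,"wz":0,"grip":0},{"dx":0.0004,"dy":0.002,"dz":0,"wx":0,"wy":0,"wz":0,"grip":0},{"dx":0.0004,"dy":0.002,"dz":0,"wx":0,"wy":0,"wz":0,"grip":0},{"dx":0.0004,"dy":0.002,"dz":0,"wx":0,"wy":0,"wz":0,"grip":0}]'
python3 -m jog '[{"dx":0.0004,"dy":0.002,"dz":0,"wx":0,"wy":0,"wz":0,"grip":0},{"dx":0.0004,"dy":0.002,"dz":0,"wx":0,"wy":0,"wz":0,"grip":0}]'
python3 -m jog '[{"dx":0.0004,"dy":0.002,"dz":0,"wx":0,"wy":0,"wz":0,"grip":0}]'
python3 -m jog '[{"dx":0.0004,"dy":0.002,"dz":0,"wx":0,"wy":0,"wz":0,"grip":0}]'
```

```text
time_s: 12.3
ee_pos: [489.8, -221.1, -21.6]
ee_rot: [-180.0, 0.1, 77.3]
force: [-1.0, -4.3, 1.7]
gripper_width: 46.1
time_s: 12.5
ee_pos: [491.0, -216.7, -21.6]
ee_rot: [180.0, 0.0, 77.2]
force: [-0.8, -3.9, 0.0]
gripper_width: 46.0
time_s: 12.6
ee_pos: [491.5, -214.6, -21.6]
ee_rot: [180.0, 0.0, 77.2]
force: [-2.2, -7.5, 0.5]
gripper_width: 45.1
time_s: 12.7
ee_pos: [491.6, -214.4, -21.5]
ee_rot: [180.0, 0.2, 77.4]
force: [-4.7, -16.0, -0.2]
gripper_width: 45.7
```

The bracket is home: force rose to 16 N with the toe at about (522,-82). Next I'll back off and feel the tip height at the 25 mm opening, which sets the depth for guiding the tube.

```bash

python3 -m jog '[{"dx":-0.0022,"dy":-0.01,"dz":0,"wx":0,"wy":0,"wz":0,"grip":0},{"dx":-0.0022,"dy":-0.01,"dz":0,"wx":0,"wy":0,"wz":0,"grip":0},{"dx":0,"dy":0,"dz":0.022,"wx":0,"wy":0,"wz":0,"grip":0.45},{"dx":0,"dy":0,"dz":0,"wx":0,"wy":0,"wz":0,"grip":0.45},{"dx":0,"dy":0,"dz":0,"wx":0,"wy":0,"wz":0,"grip":0.45},{"dx":0,"dy":0,"dz":0,"wx":0,"wy":0,"wz":0,"grip":0.45},{"dx":0,"dy":0,"dz":-0.003,"wx":0,"wy":0,"wz":0,"grip":0.45},{"dx":0,"dy":0,"dz":0,"wx":0,"wy":0,"wz":0,"grip":0.45}]'
python3 - <<'E'
from h import *
im=env.grab_frame('wrist');np.save('pics/w25.npy',im);print(env.state()['gripper_width'],env.get_calibration('wrist')['fx'])
g=cv2.cvtColor(im,cv2.COLOR_RGB2GRAY)
for r in (198,202,205,208,212,216): print(r,''.join('%4d'%v for v in g[r,215:295:2]))
E
for k in 1; do python3 -m jog '[{"dx":0,"dy":0,"dz":-0.003,"wx":0,"wy":0,"wz":0,"grip":0.45},{"dx":0,"dy":0,"dz":0,"wx":0,"wy":0,"wz":0,"grip":0.45}]'; done
python3 -m jog '[{"dx":0,"dy":0,"dz":-0.003,"wx":0,"wy":0,"wz":0,"grip":0.45},{"dx":0,"dy":0,"dz":0,"wx":0,"wy":0,"wz":0,"grip":0.45}]'
```

```text
time_s: 13.5
ee_pos: [486.6, -232.0, -3.5]
ee_rot: [-179.9, -0.0, 77.2]
force: [-0.5, 0.7, -0.2]
gripper_width: 24.8
24.996014710885518 294.6430359296551
198  128 130 129 130 129 134 128 125 125 127 129 128 132 131 128 127 129 117 119 117 118 118 121 121 118 116 118 117 117 124 122 125 126 126 127 124 122 125 125 126
202  127 130 130 129 118 111 109 125 124 124 128 127 132 131 130 127 131 120 117 118 118 117 120 120 120 117 115 117 118 126 121 123 125 108 109 112 111 123 125 124
205  129 126 109 109 110 110  84  59  63  61 126 128 128 132 131 127 129 129 117 117 115 118 118 121 120 118 116 119 126 125 121  59  58  71 107 109 108 109 104 124
208  119 108 109 109 109 108  72  60  61  53 125 128 126 131 132 129 128 130 116 118 116 117 118 120 120 117 115 125 128 126 119  58  59  61  97 109 109 109 107 105
212  108 108 109 109 109  83  60  60  61  50 124 126 127 130 131 130 128 128 120 117 117 115 117 117 129 128 125 125 125 126 106  50  59  60  68 107 109 107 107 109
216  108 108 108 107 108  62  58  58  48  48 125 126  95 126 132 131 126 118 120 120 118 124 128 128 129 130 127 123 125 128 106  49  61  59  59  86 108 109 109 109
time_s: 13.75
ee_pos: [486.9, -232.3, -6.1]
ee_rot: [-179.9, -0.0, 77.2]
force: [0.6, -0.4, 0.9]
gripper_width: 25.0
time_s: 13.95
ee_pos: [487.0, -232.3, -8.9]
ee_rot: [-180.0, -0.0, 77.2]
force: [-0.7, -0.2, -0.1]
gripper_width: 25.1
```

The tip offset is the same at both openings, about 22 mm behind the nominal TCP. Now I'll move above the tube end, fully open.

```bash

python3 -m jog '[{"dx":0,"dy":0,"dz":0.045,"wx":0,"wy":0,"wz":0,"grip":-1},{"dx":0,"dy":0,"dz":0.045,"wx":0,"wy":0,"wz":0,"grip":-1},{"dx":0,"dy":0,"dz":0.045,"wx":0,"wy":0,"wz":0,"grip":-1},{"dx":0,"dy":0,"dz":0.045,"wx":0,"wy":0,"wz":0,"grip":-1},{"dx":0,"dy":0,"dz":0.045,"wx":0,"wy":0,"wz":0,"grip":-1},{"dx":0,"dy":0,"dz":0.045,"wx":0,"wy":0,"wz":0,"grip":-1},{"dx":0.0104,"dy":0.039,"dz":0,"wx":0,"wy":0,"wz":0,"grip":-1},{"dx":0.0104,"dy":0.039,"dz":0,"wx":0,"wy":0,"wz":0,"grip":-1},{"dx":0.0104,"dy":0.039,"dz":0,"wx":0,"wy":0,"wz":0,"grip":-1},{"dx":0,"dy":0,"dz":0,"wx":0,"wy":0,"wz":0,"grip":-1}]'
python3 -m jog '[{"dx":0,"dy":0,"dz":0,"wx":0,"wy":0,"wz":0,"grip":-1}]'
python3 - <<'E'
from h import *
for n in('side','wrist'):
    im=env.grab_frame(n);np.save(f'pics/{n}5.npy',im)
a=np.load('pics/side5.npy')[160:290,190:330];b=np.load('pics/wrist5.npy')
cv2.imwrite('pics/c5.png',np.hstack([cv2.resize(a[:,:,::-1],(388,360),interpolation=cv2.INTER_CUBIC),cv2.resize(b[:,:,::-1],(410,360))]))
c=env.get_calibration('wrist');t=env.state()['ee_pos'];print(t,proj(c,[518.3,-114.6,206]),proj(c,[516,-114.6,206]))
E
```

```text
time_s: 14.95
ee_pos: [519.1, -111.6, 261.6]
ee_rot: [180.0, -0.1, 77.5]
force: [0.1, -0.6, -0.1]
gripper_width: 91.4
time_s: 15.05
ee_pos: [518.4, -115.0, 261.4]
ee_rot: [-180.0, 0.0, 77.3]
force: [-0.3, -0.5, 0.1]
gripper_width: 91.3
[ 518.19776157 -116.27673359  261.40054081] [253.50785684 193.79327915] [250.94720988 194.35414005]
```

View pics/c5.png

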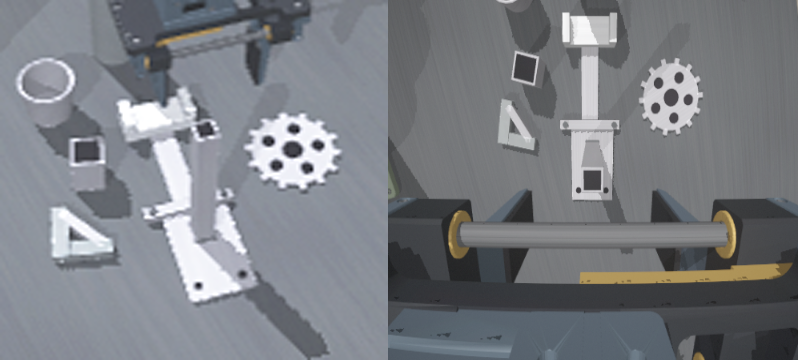

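The tube end is at (593,180), midway between the finger inner faces at 533 and 652, and the plate is home at the bar. I'll get a precise centroid before descending.

```bash
python3 - <<'E'
from h import *
im=cv2.cvtColor(np.load('pics/wrist5.npy'),cv2.COLOR_RGB2GRAY);c=env.get_calibration('wrist')
m=(im<80).astype('uint8');m[:165]=0;m[215:]=0;m[:,:235]=0;m[:,280:]=0
n,l,st,ce=cv2.connectedComponentsWithStats(m)
for i in range(1,n):
    if st[i,4]>60: print(st[i],ce[i],plane(c,*ce[i],206))
print(env.state()['ee_pos'])
E
```

```text
[245 182  21  20 414] [254.85507246 191.43236715] [ 519.92195732 -112.77823756  206.        ]
[ 518.19776157 -116.27673359  261.40054081]
```

```bash

python3 -m jog '[{"dx":0.0013,"dy":0.0028,"dz":0,"wx":0,"wy":0,"wz":0,"grip":-1},{"dx":0,"dy":0,"dz":-0.03,"wx":0,"wy":0,"wz":0,"grip":-1},{"dx":0,"dy":0,"dz":-0.04,"wx":0,"wy":0,"wz":0,"grip":-1},{"dx":0,"dy":0,"dz":-0.03,"wx":0,"wy":0,"wz":0,"grip":-1},{"dx":0,"dy":0,"dz":-0.006,"wx":0,"wy":0,"wz":0,"grip":-1},{"dx":0,"dy":0,"dz":0,"wx":0,"wy":0,"wz":0,"grip":-0.3},{"dx":0,"dy":0,"dz":0,"wx":0,"wy":0,"wz":0,"grip":0},{"dx":0,"dy":0,"dz":0,"wx":0,"wy":0,"wz":0,"grip":0.2},{"dx":0,"dy":0,"dz":0,"wx":0,"wy":0,"wz":0,"grip":0.3},{"dx":0,"dy":0,"dz":0,"wx":0,"wy":0,"wz":0,"grip":0.35}]' 10
python3 -m jog '[{"dx":0,"dy":0,"dz":0,"wx":0,"wy":0,"wz":0,"grip":0.37},{"dx":0,"dy":0,"dz":0,"wx":0,"wy":0,"wz":0,"grip":0.39},{"dx":0,"dy":0,"dz":0,"wx":0,"wy":0,"wz":0,"grip":0.41},{"dx":0,"dy":0,"dz":0,"wx":0,"wy":0,"wz":0,"grip":0.43},{"dx":0,"dy":0,"dz":0,"wx":0,"wy":0,"wz":0,"grip":0.45},{"dx":0,"dy":0,"dz":0,"wx":0,"wy":0,"wz":0,"grip":0.47},{"dx":0,"dy":0,"dz":0,"wx":0,"wy":0,"wz":0,"grip":0.5},{"dx":0,"dy":0,"dz":0,"wx":0,"wy":0,"wz":0,"grip":0.55}]'
```

```text
time_s: 16.15
ee_pos: [520.2, -112.8, 156.4]
ee_rot: [179.9, 0.0, 77.2]
force: [1.0, 0.5, 0.2]
gripper_width: 54.0
time_s: 16.95
ee_pos: [519.4, -112.6, 155.4]
ee_rot: [-180.0, -0.0, 77.2]
force: [-0.9, -0.8, 1.4]
gripper_width: 24.8
```

The tube is held lightly at 24.8 mm. Next, compute the arc increments.

```bash
python3 - <<'E'
import numpy as np
th=np.radians([0,1.5,3,6,9,12,15,18,21,24,27,30,33,36,39,42,44,46,48,50,52,54,57,60,63,66,69,72,75,77,79,81,83,85,86.5,88,89,90])
X=187*np.sin(th)+32.5*(1-np.cos(th));Z=32.5*np.sin(th)+193*(np.cos(th)-1)
for a,b,dx,dz in zip(np.degrees(th[1:]),X[1:],np.diff(X),np.diff(Z)): print('%.1f  dx %.1f dy %.1f dz %.1f  | cumZ %.1f'%(a,dx*.2215,dx*.975,dz,32.5*np.sin(np.radians(a))+193*(np.cos(np.radians(a))-1)))
E
```

```text
1.5  dx 1.1 dy 4.8 dz 0.8  | cumZ 0.8
3.0  dx 1.1 dy 4.8 dz 0.7  | cumZ 1.4
6.0  dx 2.2 dy 9.6 dz 0.9  | cumZ 2.3
9.0  dx 2.2 dy 9.7 dz 0.4  | cumZ 2.7
12.0  dx 2.2 dy 9.7 dz -0.2  | cumZ 2.5
15.0  dx 2.2 dy 9.7 dz -0.7  | cumZ 1.8
18.0  dx 2.2 dy 9.6 dz -1.2  | cumZ 0.6
21.0  dx 2.2 dy 9.6 dz -1.8  | cumZ -1.2
24.0  dx 2.1 dy 9.5 dz -2.3  | cumZ -3.5
27.0  dx 2.1 dy 9.3 dz -2.8  | cumZ -6.3
30.0  dx 2.1 dy 9.2 dz -3.3  | cumZ -9.6
33.0  dx 2.0 dy 9.0 dz -3.8  | cumZ -13.4
36.0  dx 2.0 dy 8.8 dz -4.3  | cumZ -17.8
39.0  dx 1.9 dy 8.6 dz -4.8  | cumZ -22.6
42.0  dx 1.9 dy 8.3 dz -5.3  | cumZ -27.8
44.0  dx 1.2 dy 5.4 dz -3.8  | cumZ -31.6
46.0  dx 1.2 dy 5.3 dz -4.0  | cumZ -35.6
48.0  dx 1.2 dy 5.1 dz -4.2  | cumZ -39.7
50.0  dx 1.1 dy 5.0 dz -4.3  | cumZ -44.0
52.0  dx 1.1 dy 4.9 dz -4.5  | cumZ -48.6
54.0  dx 1.1 dy 4.7 dz -4.7  | cumZ -53.3
57.0  dx 1.5 dy 6.8 dz -7.4  | cumZ -60.6
60.0  dx 1.5 dy 6.4 dz -7.7  | cumZ -68.4
63.0  dx 1.4 dy 6.0 dz -8.1  | cumZ -76.4
66.0  dx 1.3 dy 5.6 dz -8.4  | cumZ -84.8
69.0  dx 1.2 dy 5.2 dz -8.7  | cumZ -93.5
72.0  dx 1.1 dy 4.8 dz -9.0  | cumZ -102.5
75.0  dx 1.0 dy 4.3 dz -9.2  | cumZ -111.7
77.0  dx 0.6 dy 2.6 dz -6.3  | cumZ -117.9
79.0  dx 0.5 dy 2.4 dz -6.4  | cumZ -124.3
81.0  dx 0.5 dy 2.2 dz -6.4  | cumZ -130.7
83.0  dx 0.5 dy 2.0 dz -6.5  | cumZ -137.2
85.0  dx 0.4 dy 1.8 dz -6.6  | cumZ -143.8
86.5  dx 0.3 dy 1.2 dz -5.0  | cumZ -148.8
88.0  dx 0.2 dy 1.1 dz -5.0  | cumZ -153.8
89.0  dx 0.1 dy 0.6 dz -3.4  | cumZ -157.1
90.0  dx 0.1 dy 0.6 dz -3.4  | cumZ -160.5
```

```bash

python3 -m jog '[{"dx":0.0011,"dy":0.0048,"dz":0.0008,"wx":0,"wy":0,"wz":0,"grip":0.6},{"dx":0.0011,"dy":0.0048,"dz":0.0007,"wx":0,"wy":0,"wz":0,"grip":0.6},{"dx":0.0022,"dy":0.0096,"dz":0.0009,"wx":0,"wy":0,"wz":0,"grip":0.6},{"dx":0.0022,"dy":0.0097,"dz":0.0004,"wx":0,"wy":0,"wz":0,"grip":0.6},{"dx":0.0022,"dy":0.0097,"dz":-0.0002,"wx":0,"wy":0,"wz":0,"grip":0.6},{"dx":0.0022,"dy":0.0097,"dz":-0.0007,"wx":0,"wy":0,"wz":0,"grip":0.6}]'
python3 -m jog '[{"dx":0,"dy":0,"dz":0,"wx":0,"wy":0,"wz":0,"grip":0.6}]'
```

```text
time_s: 17.55
ee_pos: [530.9, -63.3, 157.4]
ee_rot: [180.0, -0.0, 77.2]
force: [-1.2, -1.1, -0.5]
gripper_width: 25.0
time_s: 17.65
ee_pos: [531.1, -62.6, 157.3]
ee_rot: [180.0, -0.1, 77.3]
force: [-2.0, 0.1, 0.0]
gripper_width: 24.9
```

```bash

python3 -m jog '[{"dx":0.0022,"dy":0.0096,"dz":-0.0012,"wx":0,"wy":0,"wz":0,"grip":0.6},{"dx":0.0022,"dy":0.0096,"dz":-0.0018,"wx":0,"wy":0,"wz":0,"grip":0.6},{"dx":0.0021,"dy":0.0095,"dz":-0.0023,"wx":0,"wy":0,"wz":0,"grip":0.6},{"dx":0.0021,"dy":0.0093,"dz":-0.0028,"wx":0,"wy":0,"wz":0,"grip":0.6},{"dx":0.0021,"dy":0.0092,"dz":-0.0033,"wx":0,"wy":0,"wz":0,"grip":0.6},{"dx":0,"dy":0,"dz":0,"wx":0,"wy":0,"wz":0,"grip":0.6}]'
python3 - <<'E'
from h import *
im=env.grab_frame('side');np.save('pics/s6.npy',im)
b=env.grab_frame('scene')
cv2.imwrite('pics/c6.png',np.hstack([cv2.resize(im[150:290,170:330,::-1],(400,350),interpolation=cv2.INTER_CUBIC),cv2.resize(b[130:270,190:350,::-1],(400,350),interpolation=cv2.INTER_CUBIC)]))
E
```

```text
time_s: 18.25
ee_pos: [542.0, -15.4, 145.7]
ee_rot: [180.0, -0.1, 77.3]
force: [-0.7, 0.8, 2.4]
gripper_width: 24.8
```

View pics/c6.png

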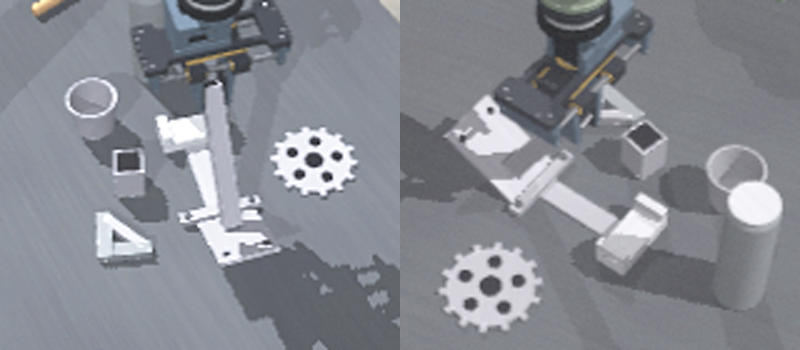

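It is tipping cleanly: about 30° over, with the toe at the bar. I'll continue through the balance point, slower.

```bash

python3 -m jog '[{"dx":0.002,"dy":0.009,"dz":-0.0038,"wx":0,"wy":0,"wz":0,"grip":0.6},{"dx":0.002,"dy":0.0088,"dz":-0.0043,"wx":0,"wy":0,"wz":0,"grip":0.6},{"dx":0.0019,"dy":0.0086,"dz":-0.0048,"wx":0,"wy":0,"wz":0,"grip":0.6},{"dx":0.0019,"dy":0.0083,"dz":-0.0053,"wx":0,"wy":0,"wz":0,"grip":0.6},{"dx":0.0012,"dy":0.0054,"dz":-0.0038,"wx":0,"wy":0,"wz":0,"grip":0.6},{"dx":0.0012,"dy":0.0053,"dz":-0.004,"wx":0,"wy":0,"wz":0,"grip":0.6},{"dx":0.0012,"dy":0.0051,"dz":-0.0042,"wx":0,"wy":0,"wz":0,"grip":0.6},{"dx":0.0011,"dy":0.005,"dz":-0.0043,"wx":0,"wy":0,"wz":0,"grip":0.6},{"dx":0.0011,"dy":0.0049,"dz":-0.0045,"wx":0,"wy":0,"wz":0,"grip":0.6},{"dx":0.0011,"dy":0.0047,"dz":-0.0047,"wx":0,"wy":0,"wz":0,"grip":0.6}]'
python3 -m jog '[{"dx":0,"dy":0,"dz":0,"wx":0,"wy":0,"wz":0,"grip":0.6}]'
```

```text
time_s: 19.35
ee_pos: [556.4, 48.3, 101.9]
ee_rot: [180.0, -0.0, 77.2]
force: [0.2, 2.2, 2.2]
gripper_width: 24.7
time_s: 19.45
ee_pos: [556.3, 48.6, 101.5]
ee_rot: [-180.0, -0.0, 77.3]
force: [0.1, 1.9, 0.9]
gripper_width: 25.3
```

```bash

python3 -m jog '[{"dx":0.0015,"dy":0.0068,"dz":-0.0074,"wx":0,"wy":0,"wz":0,"grip":0.6},{"dx":0.0015,"dy":0.0064,"dz":-0.0077,"wx":0,"wy":0,"wz":0,"grip":0.6},{"dx":0.0014,"dy":0.006,"dz":-0.0081,"wx":0,"wy":0,"wz":0,"grip":0.6},{"dx":0.0013,"dy":0.0056,"dz":-0.0084,"wx":0,"wy":0,"wz":0,"grip":0.6},{"dx":0.0012,"dy":0.0052,"dz":-0.0087,"wx":0,"wy":0,"wz":0,"grip":0.6},{"dx":0.0011,"dy":0.0048,"dz":-0.009,"wx":0,"wy":0,"wz":0,"grip":0.6},{"dx":0.001,"dy":0.0043,"dz":-0.0092,"wx":0,"wy":0,"wz":0,"grip":0.6},{"dx":0,"dy":0,"dz":0,"wx":0,"wy":0,"wz":0,"grip":0.6}]'
python3 -m jog '[{"dx":0.0006,"dy":0.0026,"dz":-0.0063,"wx":0,"wy":0,"wz":0,"grip":0.6},{"dx":0.0005,"dy":0.0024,"dz":-0.0064,"wx":0,"wy":0,"wz":0,"grip":0.6},{"dx":0,"dy":0,"dz":0,"wx":0,"wy":0,"wz":0,"grip":0.6}]'
```

```text
time_s: 20.25
ee_pos: [564.8, 87.6, 42.1]
ee_rot: [-179.9, 0.0, 77.3]
force: [1.2, 1.9, -2.2]
gripper_width: 25.2
time_s: 20.55
ee_pos: [566.1, 92.2, 30.3]
ee_rot: [-180.0, 0.0, 77.2]
force: [0.4, 0.5, -0.8]
gripper_width: 24.9
```

```bash

python3 -m jog '[{"dx":0.0005,"dy":0.0022,"dz":-0.0064,"wx":0,"wy":0,"wz":0,"grip":0.6},{"dx":0.0005,"dy":0.002,"dz":-0.0065,"wx":0,"wy":0,"wz":0,"grip":0.6},{"dx":0.0004,"dy":0.0018,"dz":-0.0066,"wx":0,"wy":0,"wz":0,"grip":0.6},{"dx":0.0003,"dy":0.0012,"dz":-0.005,"wx":0,"wy":0,"wz":0,"grip":0.6},{"dx":0,"dy":0,"dz":0,"wx":0,"wy":0,"wz":0,"grip":0.6}]'
python3 -m jog '[{"dx":0.0002,"dy":0.0011,"dz":-0.0025,"wx":0,"wy":0,"wz":0,"grip":0.6},{"dx":0,"dy":0,"dz":-0.0025,"wx":0,"wy":0,"wz":0,"grip":0.6},{"dx":0,"dy":0,"dz":0,"wx":0,"wy":0,"wz":0,"grip":0.6}]'
python3 -m jog '[{"dx":0.0001,"dy":0.0006,"dz":-0.0017,"wx":0,"wy":0,"wz":0,"grip":0.6},{"dx":0,"dy":0,"dz":0,"wx":0,"wy":0,"wz":0,"grip":0.6}]'
python3 - <<'E'
from h import *
im=env.grab_frame('side')
b=env.grab_frame('scene')
cv2.imwrite('pics/c7.png',np.hstack([cv2.resize(im[150:290,170:330,::-1],(400,350),interpolation=cv2.INTER_CUBIC),cv2.resize(b[130:270,190:350,::-1],(400,350),interpolation=cv2.INTER_CUBIC)]))
E
```

```text
time_s: 21.05
ee_pos: [567.7, 99.3, 5.6]
ee_rot: [-180.0, 0.0, 77.2]
force: [0.0, 0.3, -1.4]
gripper_width: 25.1
time_s: 21.35
ee_pos: [568.1, 100.3, 1.3]
ee_rot: [-180.0, 0.0, 77.2]
force: [-0.1, -0.2, -1.0]
gripper_width: 24.9
time_s: 21.55
ee_pos: [568.1, 100.7, -0.3]
ee_rot: [-180.0, 0.0, 77.2]
force: [0.6, -1.1, -1.9]
gripper_width: 25.0
```

View pics/c7.png

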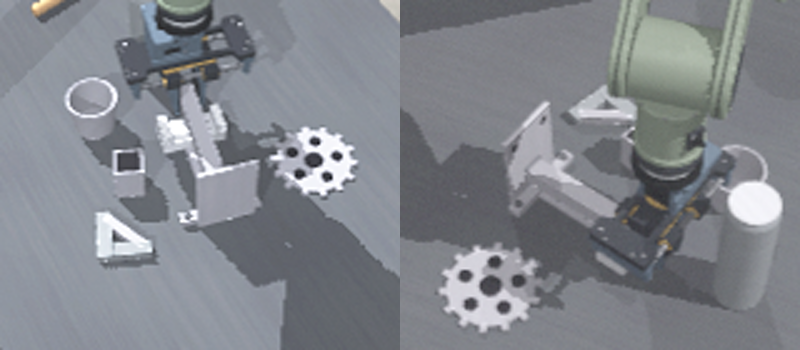

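It is almost level, between the cheeks, with the plate on edge at the bar. I'll lower the last 5 mm, feeling for the rest.

```bash

python3 -m jog '[{"dx":0.0001,"dy":0.0005,"dz":-0.0015,"wx":0,"wy":0,"wz":0,"grip":0.6},{"dx":0,"dy":0,"dz":-0.0012,"wx":0,"wy":0,"wz":0,"grip":0.6},{"dx":0,"dy":0,"dz":0,"wx":0,"wy":0,"wz":0,"grip":0.6}]'
python3 -m jog '[{"dx":0,"dy":0,"dz":-0.0012,"wx":0,"wy":0,"wz":0,"grip":0.6},{"dx":0,"dy":0,"dz":0,"wx":0,"wy":0,"wz":0,"grip":0.6}]'
python3 -m jog '[{"dx":0,"dy":0,"dz":-0.0012,"wx":0,"wy":0,"wz":0,"grip":0.6},{"dx":0,"dy":0,"dz":0,"wx":0,"wy":0,"wz":0,"grip":0.6}]'
```

```text
time_s: 21.95
ee_pos: [568.2, 101.3, -3.1]
ee_rot: [-180.0, 0.0, 77.2]
force: [0.0, -2.6, -1.2]
gripper_width: 24.8
time_s: 22.15
ee_pos: [568.4, 101.5, -4.1]
ee_rot: [180.0, -0.0, 77.2]
force: [-0.7, -1.5, -1.0]
gripper_width: 24.7
time_s: 22.35
ee_pos: [568.5, 101.7, -5.3]
ee_rot: [180.0, -0.0, 77.2]
force: [-0.7, -0.8, -1.6]
gripper_width: 24.7
```

```bash

python3 -m jog '[{"dx":0,"dy":0,"dz":-0.001,"wx":0,"wy":0,"wz":0,"grip":0.6},{"dx":0,"dy":0,"dz":0,"wx":0,"wy":0,"wz":0,"grip":0.6}]'
python3 -m jog '[{"dx":0,"dy":0,"dz":-0.001,"wx":0,"wy":0,"wz":0,"grip":0.6},{"dx":0,"dy":0,"dz":0,"wx":0,"wy":0,"wz":0,"grip":0.6}]'
python3 -m jog '[{"dx":0,"dy":0,"dz":-0.001,"wx":0,"wy":0,"wz":0,"grip":0.6},{"dx":0,"dy":0,"dz":0,"wx":0,"wy":0,"wz":0,"grip":0.6}]'
```

```text
time_s: 22.55
ee_pos: [568.6, 101.8, -6.2]
ee_rot: [180.0, -0.0, 77.2]
force: [0.6, 0.7, -1.3]
gripper_width: 25.0
time_s: 22.75
ee_pos: [568.6, 101.8, -6.2]
ee_rot: [180.0, -0.0, 77.2]
force: [-1.9, 0.4, 5.1]
gripper_width: 25.0
time_s: 22.95
ee_pos: [568.7, 101.8, -6.4]
ee_rot: [179.9, -0.1, 77.2]
force: [-3.1, 0.2, 10.8]
gripper_width: 24.9
```

It has landed on the rest. I'll unload, then push along jig x to check that it is home.

```bash

python3 -m jog '[{"dx":0,"dy":0,"dz":0.0018,"wx":0,"wy":0,"wz":0,"grip":0.6},{"dx":0.0003,"dy":0.0012,"dz":0,"wx":0,"wy":0,"wz":0,"grip":0.6},{"dx":0,"dy":0,"dz":0,"wx":0,"wy":0,"wz":0,"grip":0.6}]'
python3 -m jog '[{"dx":0.0003,"dy":0.0012,"dz":0,"wx":0,"wy":0,"wz":0,"grip":0.6},{"dx":0,"dy":0,"dz":0,"wx":0,"wy":0,"wz":0,"grip":0.6}]'
python3 -m jog '[{"dx":0.0003,"dy":0.0012,"dz":0,"wx":0,"wy":0,"wz":0,"grip":0.6},{"dx":0,"dy":0,"dz":0,"wx":0,"wy":0,"wz":0,"grip":0.6}]'
```

```text
time_s: 23.25
ee_pos: [568.4, 101.8, -6.4]
ee_rot: [-180.0, 0.1, 77.3]
force: [-1.6, -3.8, 3.3]
gripper_width: 24.7
time_s: 23.45
ee_pos: [568.4, 101.8, -6.4]
ee_rot: [-180.0, 0.2, 77.3]
force: [-2.4, -8.7, 3.9]
gripper_width: 25.2
time_s: 23.65
ee_pos: [568.4, 102.0, -6.5]
ee_rot: [-179.9, 0.3, 77.3]
force: [-2.0, -11.2, 4.4]
gripper_width: 24.9
```

It is home: position stalls while force rises. I'll unload, open slowly and rise clear.

```bash

python3 -m jog '[{"dx":-0.0007,"dy":-0.0026,"dz":0.0005,"wx":0,"wy":0,"wz":0,"grip":0.6},{"dx":0,"dy":0,"dz":0,"wx":0,"wy":0,"wz":0,"grip":0.42},{"dx":0,"dy":0,"dz":0,"wx":0,"wy":0,"wz":0,"grip":0.38},{"dx":0,"dy":0,"dz":0,"wx":0,"wy":0,"wz":0,"grip":0.3},{"dx":0,"dy":0,"dz":0,"wx":0,"wy":0,"wz":0,"grip":0.1},{"dx":0,"dy":0,"dz":0,"wx":0,"wy":0,"wz":0,"grip":0},{"dx":0,"dy":0,"dz":0,"wx":0,"wy":0,"wz":0,"grip":0}]'
python3 -m jog '[{"dx":0,"dy":0,"dz":0.01,"wx":0,"wy":0,"wz":0,"grip":0},{"dx":0,"dy":0,"dz":0.03,"wx":0,"wy":0,"wz":0,"grip":0},{"dx":0,"dy":0,"dz":0.045,"wx":0,"wy":0,"wz":0,"grip":0},{"dx":0,"dy":0,"dz":0.045,"wx":0,"wy":0,"wz":0,"grip":0},{"dx":0,"dy":0,"dz":0.045,"wx":0,"wy":0,"wz":0,"grip":0},{"dx":0,"dy":0,"dz":0.045,"wx":0,"wy":0,"wz":0,"grip":0},{"dx":-0.04,"dy":0,"dz":0.01,"wx":0,"wy":0,"wz":0,"grip":0},{"dx":-0.05,"dy":0,"dz":0,"wx":0,"wy":0,"wz":0,"grip":0},{"dx":-0.05,"dy":0,"dz":0,"wx":0,"wy":0,"wz":0,"grip":0},{"dx":0,"dy":0,"dz":0,"wx":0,"wy":0,"wz":0,"grip":0}]'
python3 - <<'E'
from h import *
im=env.grab_frame('side');np.save('pics/sf.npy',im)
b=env.grab_frame('scene');np.save('pics/cf.npy',b)
cv2.imwrite('pics/c8.png',np.hstack([cv2.resize(im[170:270,200:300,::-1],(400,400),interpolation=cv2.INTER_CUBIC),cv2.resize(b[150:250,210:310,::-1],(400,400),interpolation=cv2.INTER_CUBIC)]))
# bystander change check
for n,o,f in(('side','side0','sf'),('scene','scene0','cf')):
    d=cv2.absdiff(np.load(f'pics/{o}.npy'),np.load(f'pics/{f}.npy')).max(2);print(n,(d>60).sum())
E
```

```text
time_s: 24.35
ee_pos: [568.6, 102.6, -5.9]
ee_rot: [180.0, -0.0, 77.2]
force: [-0.6, -1.0, 0.0]
gripper_width: 45.4
time_s: 25.35
ee_pos: [421.7, 101.8, 224.4]
ee_rot: [-179.8, 0.1, 77.3]
force: [0.3, 0.2, 0.8]
gripper_width: 45.7
side 12597
scene 4635
```

View pics/c8.png

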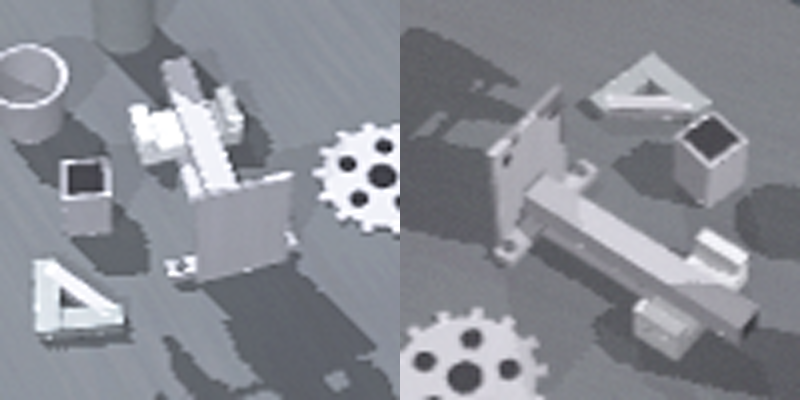

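The bracket lies on its side: tube between the cheeks, plate on edge against the bar, bystanders in place. I'll do one numeric check of the tube end, then hand in.

```bash
python3 - <<'E'
from h import *
cs=env.get_calibration('scene');cd=env.get_calibration('side')
f=lambda X:(lambda d:(round(.2215*d[0]+.975*d[1],1),round(-.975*d[0]+.2215*d[1],1),round(X[2],1)))(X[:2]-[523,-82.3])
print('end',f(plane(cs,210+346/4,150+320/4,32.)),'tube top-edge end side',f(plane(cd,200+176/4,170+60/4,45.)))
# bystander shift by template matching
for n,o,q,B in(('scene','scene0','cf',dict(sprocket=(205,225,45,38),offcut=(278,177,20,26),spray=(315,200,30,55),hammer=(112,132,55,70),brush=(388,232,24,72),magnet=(256,168,28,12))),('side','side0','sf',dict(tin=(195,178,24,30)))):
  a=np.load(f'pics/{o}.npy');b=np.load(f'pics/{q}.npy')
  for k,(x,y,w,h) in B.items():
    r=cv2.matchTemplate(b[y-12:y+h+12,x-12:x+w+12],a[y:y+h,x:x+w],cv2.TM_CCOEFF_NORMED);_,v,_,p=cv2.minMaxLoc(r);print(k,p[0]-12,p[1]-12,round(v,2))
E
```

```text
end (np.float64(198.1), np.float64(-1.7), np.float64(32.0)) tube top-edge end side (np.float64(199.1), np.float64(-6.2), np.float64(45.0))
sprocket 0 0 0.99
offcut 0 0 0.95
spray 0 0 1.0
hammer 0 0 0.79
brush 0 0 0.99
magnet 0 0 0.82
tin 0 0 1.0
```

```bash
python3 -c "
from workcell import env
env.job_done();print(env.state()['time_s'])"
```

```text
the job is handed in; nothing more can be done
the job is handed in; nothing more can be done
```

The bracket is on its side in the jig and the job is handed in at about 25 s; no verdict was reported. I pushed its heel edge with two fingertips until the toe met the stop bar. I then tipped it over its toe and eased it down onto the rest.

**Departure from your wording:** I tipped and lowered it with the tube's upper end held lightly (10 N setting) between both fingertips, not with a single finger. That supported it on both sides of the balance point. It was not lifted off the bench.

**Final checks**
- **Bracket:** the tube end is at about x 198–199 mm and y −2 to −6 mm in the jig frame (scene and side views). The last push stalled while the force rose to about 11 N, so the plate is home. The final view shows the tube between the cheeks and the plate on edge at the bar.
- **Not measured:** I did not measure the level angle or toe position separately. They follow from the contact on the rest, the stall at the bar and the picture.
- **Bystanders:** image matching shows no shift for any of them. The hammer and magnet matches were weaker (0.79 and 0.82, the rest at least 0.95).
- **Robot:** the gripper is clear of everything.

**What disagreed:** the fingertips sat about 22 mm behind the reported tool point. My first two pushes passed over the foot plate without moving it, and I corrected for this by feeling for the bench.

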